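Seat the CAD mouse in its cradle and hold the recessed pairing button

TASK

The wireless mouse has lost its link: set it in its sloped charging cradle, lying on the deck with its tail down against the lip and its scroll-wheel nose up the slope, and let go of it. Then take the tablet stylus out of the pen block, put its nib through the hole in the cradle's apron and press the recessed pairing button right down without ramming it; the program finishes while the stylus is still gripped and holding the button down. Leave the other pens and the things on the desk as they are.

Things in the scene. Friction and masses are not known exactly. Their poses are not given: they have to be found in the camera images.
- mouse: Black wireless mouse, 106 long x 60 wide x 38 mm high, 0.09 kg, lying on its feet. Origin: centre of its underside; x points to the nose (end with the scroll wheel and buttons), y left, z up. Its flanks are upright from 6 to 25 mm above the underside over the middle 40 mm of its length: grip it there, across (60 mm). Slippery feet: let go on the deck it slides down to the lip by itself.
- mouse_nose (a point): Foremost point of the mouse at the height of its underside, 53 mm ahead of the mouse's origin (scroll wheel end).
- mouse_tail (a point): Rearmost point of the mouse at the height of its underside, 53 mm behind the mouse's origin (palm end).
- cradle: The mouse's charging cradle, white, fixed, 171 long x 90 mm wide. Origin: centre of its underside, z up. Its low end, to its -x (towards the robot, turned up to 17 degrees either way), is a level apron 50 mm long, 30 mm high, which holds the pairing button in a recess; behind it come a lip and a deck that rises to +x.
- deck: The cradle's sloped deck, 112 long x 54 mm wide (narrower than the mouse: fingers pass beside it), rising 25 degrees away from the apron, with a lip 9 mm high, 6 mm thick across its low end. Origin: middle of the line where deck meets lip, 34 mm above the desk; x up the slope along the surface, y left, z square to the surface. Seated, the mouse's tail is at this origin.
- aperture (a point): Centre of the mouth of the round hole in the apron's top, 30 mm above the desk, 60 mm from the cradle's origin towards its low end. The hole is 14 mm wide and goes straight down; the button's flat face fills it, 10 mm below the mouth when up, 15 mm when down. Axes as the cradle's.
- pair_button (a joint): Travel of the recessed pairing button, m: 0 up, 0.005 fully down. It moves straight down against a spring (1.5 N to start, 4.5 N fully down), and springs back when let go. It counts as down beyond about 0.0035.
- stylus: Black pen-tablet stylus, 154 mm long, 0.02 kg, standing nib down in a hole of the pen block. Origin: end of the nib; z along it to the blunt end (up). Nib 4 mm thick, from 4 to 32 mm a cone up to 13 mm, straight round barrel 13 mm thick up to 132 mm, rounded tapered end. It stands 106 mm out of the block, the tallest of its three pens, without clip or cap.
- pen_block: Wooden pen block, fixed, 52 x 140 x 55 mm high, with a row of three holes along its y, 45 mm apart (at y = -45, 0, 45 mm), 14.5 mm wide and 48 mm deep. Origin: centre of its underside, z up. Which pen stands in which hole varies.
- marker: Marker pen with a thicker, 16 mm cap and flat top, 115 mm long, the shortest in the pen block (stands 67 mm out of it). Origin: its lower end. Only there to be left alone (not moved 30 mm or tipped).
- pencil: Mechanical pencil, 142 mm long, with a slim 9 mm upper half, pocket clip and push button at the top, in the pen block (stands 94 mm out of it). Origin: its lower end. Only there to be left alone (not moved 30 mm or tipped).
- tape_roll: Roll of masking tape lying flat, 96 mm wide, 24 mm high. Origin: centre of its underside. Only there to be left alone (not moved 30 mm or tipped).
- eraser: White eraser in a paper sleeve, 42 x 19 x 12 mm. Origin: centre of its underside. Only there to be left alone (not moved 30 mm or tipped).
- thread_cone: Cone of sewing thread standing upright, 72 mm wide, 153 mm high. Origin: centre of its underside. Only there to be left alone (not moved 30 mm or tipped).
- insoles: Stack of leather insoles, 258 x 85 x 31 mm. Origin: centre of its underside. Only there to be left alone (not moved 30 mm or tipped).
- shoe_last: Shoe last standing on its sole, 255 x 88 x 125 mm. Origin: middle of its underside. Only there to be left alone (not moved 30 mm or tipped).
Things that resemble listed ones, but are neither listed nor needed, are in the scene too. Of the things that look like the mouse, the smaller one is meant. There is more than one size of the cradle; the one meant has the size given above.

How it is judged:
By the outcome, as a careful person would: the job done as asked, in the order asked, and still so for the second after the job is handed in, while the arm keeps its last pose, push and grip.
It also fails if it takes over 58 s, if anything falls off the work surface, if the arm or the gripper's body presses on something with over 40 N, if the wrist force passes 120 N, or if a joint passes its speed limit or range.

ROBOT

A 6-joint arm with a two-finger parallel gripper is mounted at the origin on the work surface. World frame = base frame: x ahead of the robot, y to its left, z up, the work surface at z = 0. Lengths are in mm, angles in rad, forces in N, time in s.
With the tool pointing down it reaches from about 375 to 925 mm from the base axis. Payload 5.7 kg.
Tool frame: the origin (TCP) lies midway between the tips of the shut fingers; the grasp point (between the pads) lies arm.tcp_to_grasp behind it (arm.tcp_to_grasp is the distance from the TCP to the grasp point, in mm); z points along the fingers, y is the line along which they close (so a half turn about z gives the same grasp; the last joint's range is limited). The gripper opens to 85 mm and grips with 20 to 120 N. Pads are 22 mm wide; open, the fingers measure 114 mm over their backs; the gripper's body (76 mm by 85 mm) begins 54 mm behind the grasp point. The pads swing forward as they close: fully open they stand 13 mm farther back than shut.
Start: joints at [-1.242, 0.359, 1.51, -0, 1.272, -0.115], TCP at [257.605, -541.847, 194.267] pointing down, gripper open.
Joint ranges: [-2.97, 2.97], [-1.01, 2.36], [0.21, 2.38], [-0.96, 4.11], [0.2, 2.71], [-2.98, 2.98]. Speed limits (rad/s): [2.39, 2.39, 3.14, 3.14, 3.14, 3.14].

INTERFACE

Orientations are given as a 3x3 rotation matrix whose columns are the frame's x, y, z axes.
In Python, from cell import arm gives the robot as it stands.
- The arm moves only by the tool jog_arm, never from a script. Its argument "plan" is one flat list of numbers, 7 for each row, row after row: the shift along the tool's x, y, z in mm, then the turn, a rotation vector about the tool's x, y, z in degrees, then the opening, from 0 (shut) to 1 (fully open). In form: [tx, ty, tz, rx, ry, rz, hand, tx, ty, tz, rx, ry, rz, hand, ...]. A call has 1 to 10 rows; each row is the pose to reach, as a shift and turn from the pose commanded when the call began, along the tool's axes at that moment; what a row does not reach only later rows make up. A row lasts 1/12 s, in which the tool goes at most 41.7 mm and 7.16 degrees, less where a joint would pass 70% of its speed; a pose out of reach is approached as far as the arm can. A call with a gripper value outside its range is refused whole. The fingers move at their own pace and stop on an object; "squeeze" is the grip in N (left out, the last holds). Time passes only in rows, so rows that repeat a pose let the fingers close. It gives the time, the measured TCP pose, the force, the opening and the grip force at its end, in the units of the state.
- arm.read_state(): the state, without advancing time (a new reading comes with each control period).
- arm.read_camera(name): name is "scene" or "side" or "wrist"; returns a dict with "color" (384x512x3 uint8, red, green, blue), "depth" (384x512 float32, mm along the optical axis (not along the pixel's ray), 0 where there is no reading), "vfov" (degrees; the focal length in pixels is half the picture's height over the tangent of half this angle, whatever the lens; pixels are square), "cx", "cy" (the principal point, pixels), "dist_coeffs" ([k1, k2, p1, p2, k3] as OpenCV has them; the pictures are not rectified), "view" (4x4, takes a point from world to camera coordinates). Camera axes: x right, y down, z forward; pixel columns grow to the right and rows downward; lengths in mm; the calibration is good to about 2 mm. A picture is of the moment at which its call begins.
- arm.hand_in(): hands the job in; it is judged then, once.
The state is a dict: "time_s": time; "qpos": joint angles; "qd": joint speeds; "joint_efforts": joint torques, N m; "eef_pos": TCP position; "tcp_rot": TCP orientation; "ft_force": force on the tool from outside, world axes, zero at the start; "moment": the same for the moment, N m; "opening": finger opening in mm; "grip_force": force on a finger pad.
Only numpy, scipy, OpenCV 4.12 (cv2) and the standard library are available. Lean on these libraries where they do the work, as an engineer would, in place of code of your own. Each camera call takes 0.05 s, during which the arm holds its last target. There are 200 camera calls.

## Working session

There is one attempt and no reset: what is moved stays moved. The work goes in short steps, Python scripts to look and compute and a tool call to move; the robot and the scene stay as the last step left them, time stands still between calls to the robot, and variables do not carry over. Pictures are saved under pics/ and viewed, at most 14 in all, crops included, and the job is handed in when it is done.

Besides the shell and the picture viewer there is one more tool, called after "Emit:" in YAML: its name, and indented under it one key for each argument. jog_arm: Moves the arm, as the interface text tells. Its arguments: {"type":"object","properties":{"plan":{"type":"array"},"squeeze":{"type":"number"}},"required":["plan"]}

```bash
mkdir -p pics; ls; cat > h.py <<'E'
import numpy as np,cv2
from cell import arm
def cam(n):
    c=arm.read_camera(n); np.savez(''+n+'.npz',**{k:np.array(v) for k,v in c.items()}); return c
def load(n): return dict(np.load(''+n+'.npz'))
def K(c):
    h=c['color'].shape[0]; f=h/2/np.tan(np.radians(float(c['vfov']))/2)
    return np.array([[f,0,float(c['cx'])],[0,f,float(c['cy'])],[0,0,1]])
def cloud(c):
    h,w=c['depth'].shape; v,u=np.mgrid[:h,:w]
    p=cv2.undistortPoints(np.stack([u,v],-1).reshape(-1,1,2).astype(float),K(c),np.array(c['dist_coeffs'],float)).reshape(h,w,2)
    d=c['depth'].astype(float); P=np.dstack([p*d[...,None],d]); V=np.array(c['view'])
    W=(P-V[:3,3])@V[:3,:3]; W[d==0]=np.nan; return W
def proj(c,X):
    V=np.array(c['view']); return cv2.projectPoints(np.atleast_2d(np.array(X,float)),cv2.Rodrigues(V[:3,:3])[0],V[:3,3],K(c),np.array(c['dist_coeffs'],float))[0].reshape(-1,2)
def ray(c,uv,z):
    p=cv2.undistortPoints(np.array(uv,float).reshape(-1,1,2),K(c),np.array(c['dist_coeffs'],float)).reshape(-1,2)
    V=np.array(c['view']); o=-V[:3,:3].T@V[:3,3]; d=np.c_[p,np.ones(len(p))]@V[:3,:3]
    return o+d*((z-o[2])/d[:,2])[:,None]
def save(n,im,s=1): cv2.imwrite('pics/'+n,cv2.resize(im[...,::-1],None,fx=s,fy=s,interpolation=cv2.INTER_CUBIC))
E
python3 - <<'E'
from h import *
ims=[]
for n in ('scene','side'):
    c=cam(n); save(n+'0.png',c['color'],1.56)
    V=c['view'];print(n,(-V[:3,:3].T@V[:3,3]).round(),V[2,:3].round(2),c['vfov'],c['dist_coeffs'])
print(arm.tcp_to_grasp)
E
```

```text
pics
scene [ 905.  532. 1188.] [-0.28 -0.44 -0.85] 50.910919896007556 [-0.13384677  0.          0.          0.          0.        ]
side [  463. -1283.   853.] [ 0.05  0.83 -0.55] 46.09264065537554 [-0.11631444  0.          0.          0.          0.        ]
18.700000000000003
```

View pics/scene0.png

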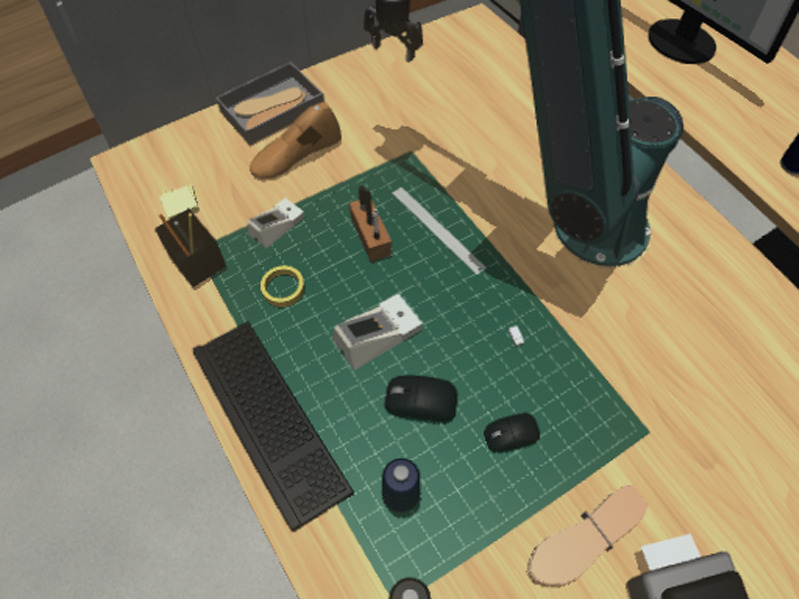

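View pics/side0.png

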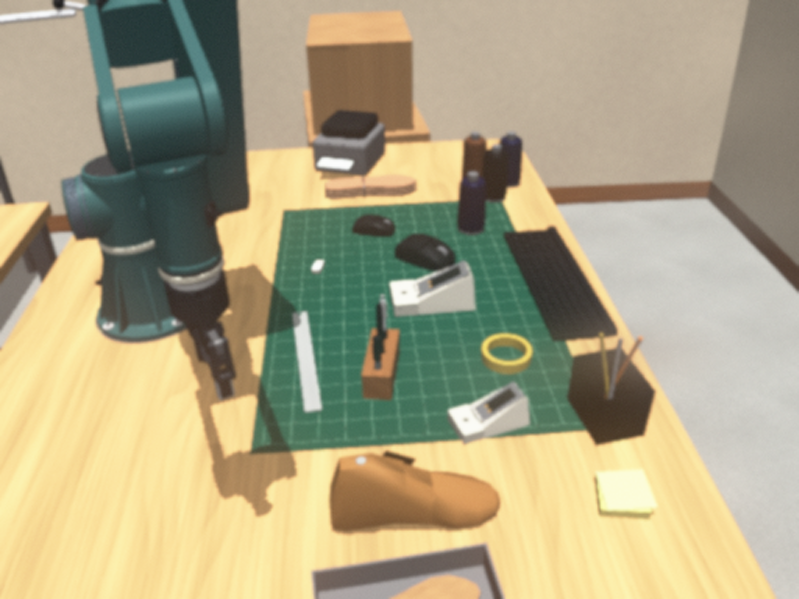

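The pictures show two mice, at scene px (420,398) large and (512,432) small, and two cradles, at (378,330) large and (275,222) small. The pen block is at (370,230). I'll measure all of these next.

```bash
python3 - <<'E'
from h import *
c=load('scene'); W=cloud(c); s=1.56
for n,(u,v),r,z0 in (('mouseL',(420,398),45,6),('mouseS',(512,432),35,6),('cradL',(378,330),55,8),('cradS',(275,222),40,8),('block',(372,228),45,8),('tape',(282,286),30,8),('thread',(401,485),40,8),('eraser',(516,335),15,6)):
    m=np.zeros(W.shape[:2],bool); u0,v0,q=int(u/s),int(v/s),int(r/s); m[v0-q:v0+q,u0-q:u0+q]=1
    m&=(W[...,2]>z0)
    k,l,st,_=cv2.connectedComponentsWithStats(m.astype(np.uint8)); i=1+st[1:,4].argmax(); P=W[l==i]
    (cx,cy),(w,h),a=cv2.minAreaRect(P[:,:2].astype(np.float32)); print(n,st[i,4],(round(cx),round(cy)),round(w),round(h),round(a),'zmax',P[:,2].max().round(),np.percentile(P[:,2],[5,50,95]).round())
I=c['color']
a=cv2.resize(I[170:300,200:360],None,fx=4.0,fy=4.0,interpolation=2)[...,:]
b=cv2.resize(I[110:180,140:265],None,fx=4,fy=4,interpolation=2)
save('crop1.png',a); 
E
```

```text
mouseL 1130 (617, 150) 81 142 51 zmax 56.0 [17. 43. 51.]
mouseS 666 (503, 302) 63 104 71 zmax 43.0 [14. 31. 39.]
cradL 1416 (612, -28) 173 93 4 zmax 84.0 [16. 38. 75.]
cradS 578 (665, -406) 132 70 20 zmax 63.0 [12. 28. 55.]
block 691 (491, -262) 146 54 80 zmax 160.0 [ 18.  54. 129.]
tape 296 (733, -237) 95 98 22 zmax 29.0 [10. 21. 26.]
thread 702 (751, 290) 65 66 13 zmax 155.0 [ 28. 131. 152.]
eraser 72 (366, 133) 43 21 76 zmax 15.0 [ 7. 10. 14.]
```

View pics/crop1.png

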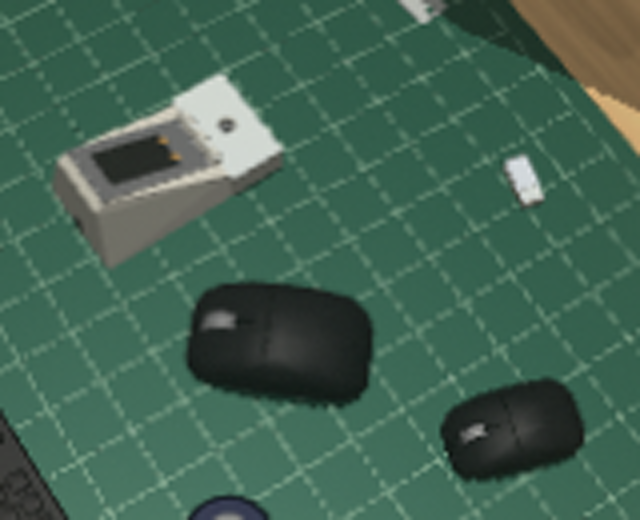

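The small mouse at scene px (512,432) measures 104×63, so it is the one meant; the other is 142×81. Its wheel is on the left, at crop (473,433). The large cradle measures 173×93 and is the one meant (the other is 132×70), with its hole at crop (227,125).

```bash
cat >> h.py <<'E'
from scipy.spatial.transform import Rotation as Ro
def down(yaw): # tool down, tool y axis at angle yaw (deg) in world
    a=np.radians(yaw); y=np.array([np.cos(a),np.sin(a),0]); z=np.array([0,0,-1.]); return np.c_[np.cross(y,z),y,z]
def delta(pos,R,p0=None,R0=None):
    s=arm.read_state(); p0=np.array(s['eef_pos'] if p0 is None else p0); R0=np.array(s['tcp_rot'] if R0 is None else R0)
    d=R0.T@(np.array(pos)-p0); r=Ro.from_matrix(R0.T@np.array(R)).as_rotvec(degrees=True)
    return d.round(1),r.round(2),'dist',np.linalg.norm(d).round(),'ang',np.linalg.norm(r).round(1)
E
python3 - <<'E'
from h import *
c=load('scene'); s=arm.read_state(); print(np.array(s['tcp_rot']).round(3).tolist(),s['opening'])
W=cloud(c)
print('wheel',ray(c,[200+473/4,170+433/4],38).round(), 'hole',ray(c,[200+227/4,170+125/4],30).round())
for n,(u,v),q,z0 in (('mouse',(328,277),24,8),('crad',(242,211),36,8)):
    m=np.zeros(W.shape[:2],np.uint8);m[v-q:v+q,u-q:u+q]=1; m[~(W[...,2]>z0)]=0
    k,l,st,_=cv2.connectedComponentsWithStats(m); P=W[l==1+st[1:,4].argmax()]
    if n=='crad':
        T=P[(abs(P[:,2]-30)<3)]; print('apron mean',T.mean(0).round(1))
    b=cv2.boxPoints(cv2.minAreaRect(P[:,:2].astype(np.float32))); print(n,b.round().tolist(),b.mean(0).round(1))
W_=W[90:175,215:260]; P=W_[W_[...,2]>75]; print('tall',P[P[:,2]>120].mean(0).round(1))
for a in (90,100): 
  print(a,delta([540,-30,260],down(a)))
w=arm.read_camera('wrist'); V=w['view']; R=np.array(s['tcp_rot']); print('cam in tool',(R.T@(-V[:3,:3].T@V[:3,3]-s['eef_pos'])).round(),(R.T@V[2,:3]).round(2),(R.T@V[0,:3]).round(2),w['vfov'])
E
```

```text
[[0.903, 0.429, -0.001], [0.429, -0.903, 0.002], [0.0, -0.002, -1.0]] 85.27182672829984
wheel [[538. 295.  38.]] hole [[552. -30.  30.]]
mouse [[444.0, 289.0], [542.0, 256.0], [563.0, 316.0], [464.0, 349.0]] [503.4 302.4]
apron mean [568.3 -25.6  29.7]
crad [[523.0, 13.0], [529.0, -80.0], [702.0, -68.0], [696.0, 25.0]] [612.4 -27.6]
tall [ 493.  -254.4  135.5]
90 (array([ 474.8, -340.5,  -65.8]), array([-2.0000e-02, -1.4000e-01, -1.5457e+02]), 'dist', np.float64(588.0), 'ang', np.float64(154.6))
100 (array([ 474.8, -340.5,  -65.8]), array([-0.0000e+00, -1.4000e-01, -1.6457e+02]), 'dist', np.float64(588.0), 'ang', np.float64(164.6))
cam in tool [  79.    1. -180.] [-0.31 -0.    0.95] [-0.  1.  0.] 60.12835421234694
```

```bash
python3 - <<'E'
from h import *
print(delta([560,-30,210],down(-86)))
E
```

```text
(array([ 492.8, -331.9,  -15.8]), array([-8.000e-02,  1.000e-02,  2.143e+01]), 'dist', np.float64(594.0), 'ang', np.float64(21.4))
```

Emit:
jog_arm:
  plan: [493,-332,-16,0,0,21.4,1,493,-332,-16,0,0,21.4,1,493,-332,-16,0,0,21.4,1,493,-332,-16,0,0,21.4,1,493,-332,-16,0,0,21.4,1,493,-332,-16,0,0,21.4,1,493,-332,-16,0,0,21.4,1,493,-332,-16,0,0,21.4,1,493,-332,-16,0,0,21.4,1,493,-332,-16,0,0,21.4,1]

```text
time_s: 0.98
eef_pos: [469.3, -182.9, 205.5]
tcp_rot: [[0.998, 0.07, -0.0], [0.07, -0.998, 0.0], [-0.0, -0.0, -1.0]]
ft_force: [1.2, 0.1, 0.4]
opening: 85.1
grip_force: 0.0
```

```bash
python3 - <<'E'
from h import *
print(delta([560,-30,210],down(-86)),arm.read_state()['eef_pos'],arm.read_state()['time_s'])
E
```

```text
(array([ 101.2, -146.2,   -4.5]), array([-0.01,  0.  ,  0.02]), 'dist', np.float64(178.0), 'ang', np.float64(0.0)) [ 469.32617622 -182.90851817  205.49928903] 0.9833
```

Emit:
jog_arm:
  plan: [100,-146,-4,0,0,0,1,100,-146,-4,0,0,0,1,100,-146,-4,0,0,0,1,100,-146,-4,0,0,0,1,100,-146,-4,0,0,0,1,100,-146,-4,0,0,0,1]

```text
time_s: 1.48
eef_pos: [559.6, -29.4, 209.2]
tcp_rot: [[0.997, 0.074, 0.0], [0.074, -0.997, 0.001], [0.0, -0.001, -1.0]]
ft_force: [-0.5, -1.1, 0.5]
opening: 85.2
grip_force: 0.0
```

```bash
python3 - <<'E'
from h import *
import time
c=cam('wrist'); save('w1.png',c['color'],1.5); print(arm.read_state()['eef_pos'])
print(delta([470,305,150],down(-108)))
E
```

```text
[558.42097556 -31.21532195 209.06428456]
(array([ -63.5, -341.8,   59.1]), array([2.00e-02, 5.00e-02, 2.22e+01]), 'dist', np.float64(353.0), 'ang', np.float64(22.2))
```

View pics/w1.png

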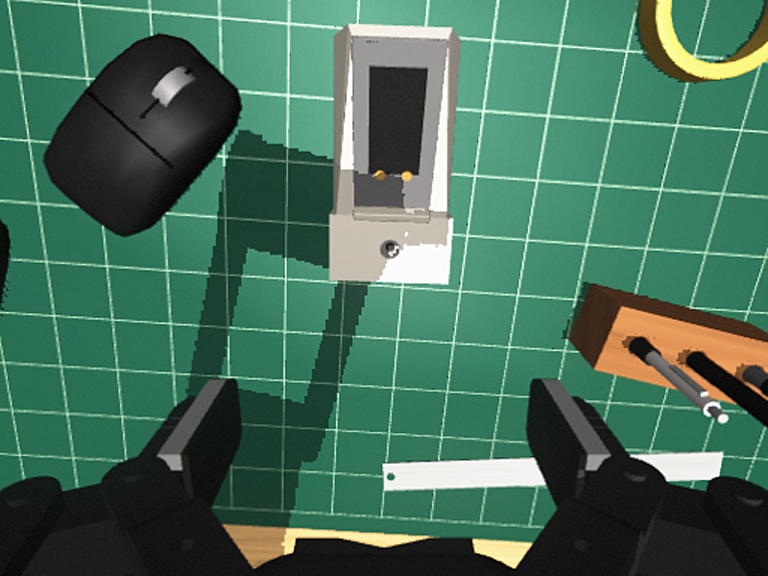

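The wrist view shows the meant cradle with its hole at (390,249) and the apron's front corners at (330,282) and (448,284). The pen block is at lower right, with the pencil at (680,380) and the stylus in the middle hole. I'll fit the cradle while moving on to the mouse.

Emit:
jog_arm:
  plan: [-64,-342,59,0,0,22,1,-64,-342,59,0,0,22,1,-64,-342,59,0,0,22,1,-64,-342,59,0,0,22,1,-64,-342,59,0,0,22,1,-64,-342,59,0,0,22,1,-64,-342,59,0,0,22,1,-64,-342,59,0,0,22,1,-64,-342,59,0,0,22,1,-64,-342,59,0,0,22,1]

```text
time_s: 2.37
eef_pos: [468.5, 306.8, 149.4]
tcp_rot: [[0.952, -0.307, -0.002], [-0.307, -0.952, 0.001], [-0.002, 0.0, -1.0]]
ft_force: [0.9, 0.3, -0.5]
opening: 85.4
grip_force: 0.0
```

```bash
python3 - <<'E'
from h import *
c=load('wrist'); W=cloud(c)
print('hole',ray(c,[390/1.5,249/1.5],30).round(1),'front corners',ray(c,[[330/1.5,282/1.5],[448/1.5,284/1.5]],30).round(1).tolist())
print('zs at apron',W[175,240:280:10].round(1).tolist())
# deck points: slab 20..72 rows, cols 235..300
print('deck pts',[(u,v,W[v,u].round(1).tolist()) for u,v in ((260,40),(260,60),(262,95),(262,125),(245,130),(282,130))])
m=np.zeros(W.shape[:2],bool); m[135:200,210:310]=1; m&=abs(W[...,2]-30)<4; P=W[m]; b=cv2.boxPoints(cv2.minAreaRect(P[:,:2].astype(np.float32))); print('apron',b.round(1).tolist(),b.mean(0))
m=np.zeros(W.shape[:2],bool); m[0:200,200:320]=1; m&=W[...,2]>22; P=W[m]; b=cv2.boxPoints(cv2.minAreaRect(P[:,:2].astype(np.float32))); print('all',b.round(1).tolist(),b.mean(0))
c=cam('wrist'); save('w2.png',c['color'],1.5); W=cloud(c)
m=(W[...,2]>6)&(W[...,2]<45)&(np.hypot(W[...,0]-503,W[...,1]-302)<85); m=m.astype(np.uint8)
k,l,st,_=cv2.connectedComponentsWithStats(m); i=1+st[1:,4].argmax(); P=W[l==i]
r=cv2.minAreaRect(P[:,:2].astype(np.float32)); print('mouse',r,st[i]); 
for z in (8,15,25): 
  Q=P[P[:,2]>z]; print(z,cv2.minAreaRect(Q[:,:2].astype(np.float32)))
print(arm.read_state()['eef_pos'])
E
```

```text
hole [[550.8 -35.4  30. ]] front corners [[521.8, 7.9, 30.0], [526.9, -81.3, 30.0]]
zs at apron [[538.5, -13.8, 29.1], [539.6, -25.0, 29.8], [540.6, -36.2, 30.6], [541.1, -47.4, 29.2]]
deck pts [(260, 40, [673.1, -25.3, 76.7]), (260, 60, [657.6, -26.6, 69.2]), (262, 95, [627.3, -31.1, 54.6]), (262, 125, [597.1, -33.7, 41.2]), (245, 130, [590.2, -16.4, 37.8]), (282, 130, [593.2, -55.1, 38.9])]
apron [[522.9000244140625, 8.0], [527.4000244140625, -81.30000305175781], [587.9000244140625, -78.19999694824219], [583.5, 11.0]] [555.43585  -35.122116]
all [[523.4000244140625, 8.300000190734863], [527.0999755859375, -80.9000015258789], [696.7999877929688, -74.0], [693.2000122070312, 15.300000190734863]] [610.11743  -32.827644]
mouse ((499.9651184082031, 300.2179260253906), (60.032596588134766, 104.69834899902344), 72.09410095214844) [ 218   76   67  112 6882]
8 ((499.9651184082031, 300.2179260253906), (60.032596588134766, 104.69834899902344), 72.09410095214844)
15 ((500.29693603515625, 300.1050720214844), (60.02216720581055, 103.90243530273438), 72.29438781738281)
25 ((500.29364013671875, 300.1061096191406), (60.02216720581055, 93.74274444580078), 72.29438781738281)
[469.36478522 304.5573255  149.75707247]
```

View pics/w2.png

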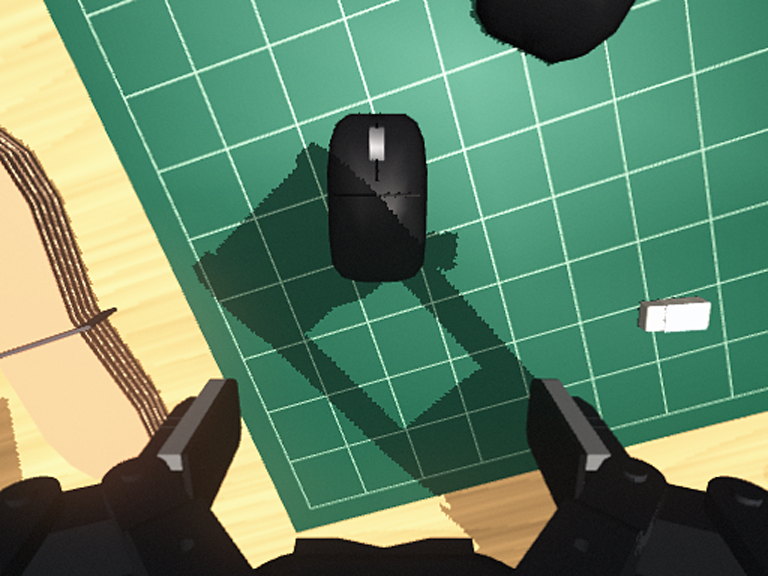

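The wrist view shows the small mouse at (377,198) with its wheel at (377,143), so the nose is along tool +x. Going down to grasp it.

```bash
python3 - <<'E'
from h import *
print(delta([500.2,300.2,-4],down(-107.8)))
E
```

```text
(array([ 30.9,  -5.5, 153.7]), array([ 0.08,  0.07, -0.04]), 'dist', np.float64(157.0), 'ang', np.float64(0.1))
```

Emit:
jog_arm:
  plan: [31,-5.5,50,0,0,0,1,31,-5.5,80,0,0,0,1,31,-5.5,110,0,0,0,1,31,-5.5,130,0,0,0,1,31,-5.5,145,0,0,0,1,31,-5.5,153.5,0,0,0,1,31,-5.5,153.5,0,0,0,1,31,-5.5,153.5,0,0,0,1]

```text
time_s: 3.08
eef_pos: [502.3, 298.7, -2.6]
tcp_rot: [[0.951, -0.31, -0.0], [-0.31, -0.951, -0.0], [-0.0, 0.0, -1.0]]
ft_force: [0.2, 0.5, 0.1]
opening: 85.6
grip_force: 0.0
```

Emit:
jog_arm:
  plan: [0,0,0,0,0,0,0.55,0,0,0,0,0,0,0.55,0,0,0,0,0,0,0.55,0,0,0,0,0,0,0.55,0,0,0,0,0,0,0.55,0,0,0,0,0,0,0.55,0,0,0,0,0,0,0.55,0,0,0,0,0,0,0.55]
  squeeze: 30

```text
time_s: 3.75
eef_pos: [501.6, 300.2, -3.0]
tcp_rot: [[0.951, -0.308, 0.0], [-0.308, -0.951, 0.0], [-0.0, -0.0, -1.0]]
ft_force: [0.6, -0.3, 0.1]
opening: 47.0
grip_force: 0.0
```

```bash
python3 - <<'E'
from h import *
s=arm.read_state();print(s['eef_pos'],s['opening'],s['grip_force'],s['ft_force'],s['time_s'])
a=np.radians(25);y=np.radians(2.5);Rz=Ro.from_euler('z',2.5,degrees=True).as_matrix()
Rd=Rz@Ro.from_euler('y',-25,degrees=True).as_matrix(); D0=np.array([580.8,-34.1,34])
Rt=Rd@np.diag([1,-1,-1.]); np.savez('deck.npz',Rd=Rd,Rt=Rt,D0=D0)
for n,t in (('above',[59,0,110]),('on',[59,0,-2])):
    print(n,(D0+Rd@t).round(1))
s=arm.read_state();print(delta(D0+Rd@[59,0,110],Rt))
E
```

```text
[501.62815924 300.17058469  -2.96223327] 47.00711886418238 0.0 [ 0.6465897  -0.32532525  0.05687136] 3.75
above [587.8 -33.8 158.6]
on [635.1 -31.7  57.1]
(array([ 184.9,  291.1, -161.6]), array([  4.46,  24.73, -20.13]), 'dist', np.float64(381.0), 'ang', np.float64(32.2))
```

The opening is 47 mm with no grip force, so the fingers are not on the mouse. Looking again.

```bash
python3 - <<'E'
from h import *
c=cam('wrist'); save('w3.png',c['color'],1.5)
E
```

```text
(no output)
```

View pics/w3.png

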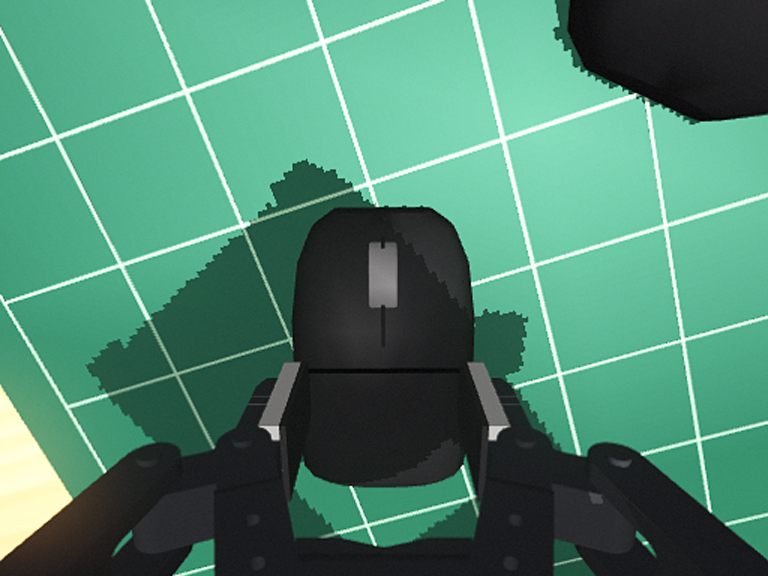

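The fingers are beside the mouse's flanks at (298,365) and (470,365), and the mouse hasn't moved. Closing further.

Emit:
jog_arm:
  plan: [0,0,0,0,0,0,0.3,0,0,0,0,0,0,0.3,0,0,0,0,0,0,0.3,0,0,0,0,0,0,0.3,0,0,0,0,0,0,0.3,0,0,0,0,0,0,0.3]
  squeeze: 30

```text
time_s: 4.3
eef_pos: [503.1, 300.5, -1.2]
tcp_rot: [[0.951, -0.308, 0.003], [-0.308, -0.951, 0.001], [0.002, -0.002, -1.0]]
ft_force: [-1.2, -2.8, 14.0]
opening: 25.9
grip_force: 7.9
```

```bash
python3 - <<'E'
from h import *
c=cam('wrist'); save('w4.png',c['color'],1.2); s=arm.read_state(); print(s['opening'],s['grip_force'],s['ft_force'])
W=cloud(c); print([(u,v,W[v,u].round(1).tolist()) for u,v in ((255,170),(255,230),(255,270),(255,300))])
E
```

```text
25.588947572491108 7.876298621704336 [-1.17474653 -2.17963005 14.27604938]
[(255, 170, [541.5, 287.5, 29.3]), (255, 230, [515.9, 295.8, 37.0]), (255, 270, [496.5, 302.1, 38.4]), (255, 300, [480.0, 307.4, 37.9])]
```

View pics/w4.png

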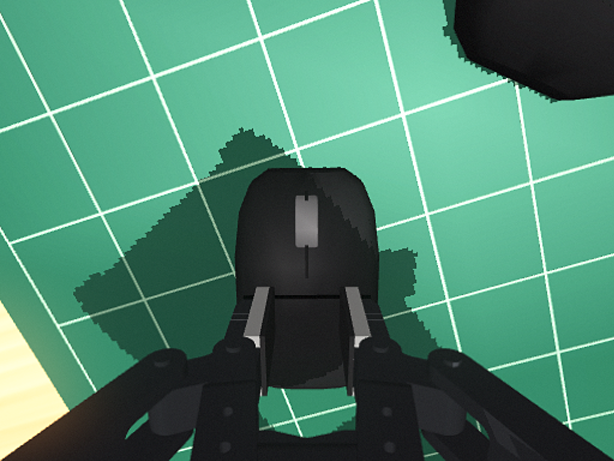

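The fingers are riding over the mouse's top, at (265,290) and (350,290), rather than gripping its flanks. I'll measure where the fingertips actually are.

```bash
python3 - <<'E'
from h import *
c=load('wrist'); W=cloud(c); s=arm.read_state(); R=np.array(s['tcp_rot']);p=np.array(s['eef_pos'])
for v in (240,244,250,260,270):
    print(v,[(u,((W[v,u]-p)@R).round(0).tolist()) for u in (218,222,226,287,292,296)])
E
ls; python3 -c "
from cell import arm; print([a for a in dir(arm) if a[0]!='_'])"
```

```text
240 [(218, [11.0, -16.0, -43.0]), (222, [10.0, -15.0, -41.0]), (226, [11.0, -13.0, -42.0]), (287, [11.0, 15.0, -43.0]), (292, [11.0, 17.0, -42.0]), (296, [11.0, 19.0, -43.0])]
244 [(218, [11.0, -16.0, -47.0]), (222, [11.0, -14.0, -46.0]), (226, [11.0, -12.0, -48.0]), (287, [11.0, 15.0, -47.0]), (292, [11.0, 17.0, -47.0]), (296, [10.0, 19.0, -46.0])]
250 [(218, [11.0, -15.0, -53.0]), (222, [11.0, -14.0, -52.0]), (226, [10.0, -12.0, -51.0]), (287, [11.0, 14.0, -52.0]), (292, [11.0, 16.0, -52.0]), (296, [10.0, 18.0, -52.0])]
260 [(218, [12.0, -14.0, -62.0]), (222, [11.0, -13.0, -61.0]), (226, [5.0, -12.0, -51.0]), (287, [10.0, 14.0, -59.0]), (292, [11.0, 15.0, -61.0]), (296, [10.0, 17.0, -60.0])]
270 [(218, [11.0, -14.0, -68.0]), (222, [11.0, -12.0, -68.0]), (226, [2.0, -12.0, -53.0]), (287, [7.0, 14.0, -61.0]), (292, [12.0, 15.0, -69.0]), (296, [11.0, 16.0, -68.0])]
deck.npz
h.py
pics
scene.npz
side.npz
wrist.npz
['PlanningError', 'hand_in', 'read_camera', 'read_state', 'tcp_to_grasp']
```

The fingertips are about 41 mm behind the reported TCP (camera depth and contact on the 38 mm mouse top agree), when the spec says about 1 mm. So the real tool is 40 mm shorter than the reported TCP implies. I'll back off, open, and measure this again.

Emit:
jog_arm:
  plan: [0,0,-30,0,0,0,0.3,0,0,-60,0,0,0,1,0,0,-60,0,0,0,1,0,0,-60,0,0,0,1,0,0,-60,0,0,0,1,0,0,-60,0,0,0,1,0,0,-60,0,0,0,1,0,0,-60,0,0,0,1,0,0,-60,0,0,0,1]

```text
time_s: 5.1
eef_pos: [501.1, 299.8, 56.2]
tcp_rot: [[0.951, -0.309, -0.001], [-0.309, -0.951, -0.001], [-0.001, 0.001, -1.0]]
ft_force: [-0.2, -0.4, 0.6]
opening: 85.6
grip_force: 0.0
```

```bash
cat >> h.py <<'E'
OFF=40.0
def dtip(pos,R): return delta(np.array(pos)+OFF*np.array(R)[:,2],R)
E
python3 - <<'E'
from h import *
c=cam('wrist'); W=cloud(c); s=arm.read_state(); R=np.array(s['tcp_rot']);p=np.array(s['eef_pos'])
T=(W-p)@R
m=(abs(T[...,0])<14)&(abs(T[...,1])<60)&(T[...,2]<-25)&(W[...,2]>50)
for sg in (-1,1):
    Q=T[m&(T[...,1]*sg>0)]; print(sg,len(Q),'tip z max',np.percentile(Q[:,2],[90,97,99,100]).round(1),'y',Q[Q[:,2]>np.percentile(Q[:,2],90)].mean(0).round(1))
m=((W[...,2]>8)&(W[...,2]<45)&(np.hypot(W[...,0]-503,W[...,1]-302)<85)).astype(np.uint8)
k,l,st,_=cv2.connectedComponentsWithStats(m); i=1+st[1:,4].argmax(); P=W[l==i]
r=cv2.minAreaRect(P[:,:2].astype(np.float32)); print('mouse',r,P[:,2].max()); print(p,s['opening'],s['time_s'],s['qpos'])
E
```

```text
-1 9260 tip z max [-65.9 -57.1 -53.5 -48.8] y [  3.7 -44.  -59.5]
1 8713 tip z max [-65.2 -56.8 -53.3 -49.7] y [  3.6  45.6 -59.1]
mouse ((502.21063232421875, 299.768798828125), (60.116233825683594, 101.57958221435547), 72.08789825439453) 40.169727522661596
[501.25004131 299.89365682  56.34349308] 85.57948959119092 5.15 [4.20867893e-01 4.91121415e-01 1.68613640e+00 1.07617508e-04
 9.65553934e-01 2.30524487e+00]
```

Confirmed: fully open, the tips are 52 mm behind the reported TCP, which is 40 plus the 13 mm swing. The mouse hasn't moved.

Emit:
jog_arm:
  plan: [0,0,35,0,0,0,1,0,0,65,0,0,0,1,0,0,85,0,0,0,1,0,0,95,0,0,0,1,0,0,99,0,0,0,1,0,0,99,0,0,0,1,0,0,99,0,0,0,1]

```text
time_s: 5.73
eef_pos: [502.5, 300.5, -41.2]
tcp_rot: [[0.951, -0.309, 0.001], [-0.309, -0.951, 0.001], [0.001, -0.001, -1.0]]
ft_force: [0.3, 0.0, 0.1]
opening: 85.2
grip_force: 0.0
```

Emit:
jog_arm:
  plan: [0,0,0,0,0,0,0.55,0,0,0,0,0,0,0.55,0,0,0,0,0,0,0.55,0,0,0,0,0,0,0.55,0,0,0,0,0,0,0.55,0,0,0,0,0,0,0.55]
  squeeze: 30

```text
time_s: 6.23
eef_pos: [502.8, 300.6, -40.5]
tcp_rot: [[0.951, -0.309, 0.002], [-0.309, -0.951, 0.001], [0.002, -0.002, -1.0]]
ft_force: [-1.3, -0.4, 6.1]
opening: 58.8
grip_force: 31.7
```

```bash
python3 - <<'E'
from h import *
s=arm.read_state();print(s['eef_pos'],s['opening'],s['grip_force'],s['ft_force'],s['time_s'])
a=np.load('deck.npz')
R=np.array(s['tcp_rot']); tip=np.array(s['eef_pos'])-OFF*R[:,2]; print('tip',tip)
print(dtip(a['D0']+a['Rd']@[59,0,110],a['Rt']))
E
```

```text
[502.75495761 300.61588123 -40.52751665] 58.81480080713827 31.698214765638113 [-1.30318626 -0.3547427   6.07674929] 6.2333
tip [502.66378062 300.57021896  -0.52764662]
(array([ 200.2,  285.7, -163.1]), array([  4.38,  24.61, -20.16]), 'dist', np.float64(385.0), 'ang', np.float64(32.1))
```

Emit:
jog_arm:
  plan: [0,0,-20,0,0,0,0.5,0,0,-50,0,0,0,0.5,0,0,-85,0,0,0,0.5,0,0,-120,0,0,0,0.5,30,40,-140,0,0,0,0.5,60,80,-160,1,5,-4,0.5,90,120,-163,2,10,-8,0.5,120,160,-163,3,14,-12,0.5,145,195,-163,4,19,-16,0.5,165,230,-163,4.4,24.6,-20.2,0.5]

```text
time_s: 7.07
eef_pos: [575.8, 77.8, 121.8]
tcp_rot: [[0.914, 0.031, 0.403], [0.026, -0.999, 0.019], [0.404, -0.007, -0.915]]
ft_force: [-0.2, 1.1, -2.0]
opening: 58.8
grip_force: 33.2
```

```bash
python3 - <<'E'
from h import *
s=arm.read_state();print(s['eef_pos'],s['opening'],s['grip_force'],s['ft_force'],s['time_s'])
a=np.load('deck.npz')
print(dtip(a['D0']+a['Rd']@[60,0,60],a['Rt']))
E
```

```text
[575.77699776  77.75513707 121.75439686] 58.77560789544629 33.22875363752246 [-0.19520193  1.07483109 -1.97892393] 7.0667
(array([ 25.8, 111.7,  59. ]), array([-0.05,  1.18, -0.8 ]), 'dist', np.float64(129.0), 'ang', np.float64(1.4))
```

Emit:
jog_arm:
  plan: [15,40,10,0,1.2,-0.8,0.5,20,80,20,0,1.2,-0.8,0.5,26,112,35,0,1.2,-0.8,0.5,26,112,50,0,1.2,-0.8,0.5,26,112,59,0,1.2,-0.8,0.5,26,112,59,0,1.2,-0.8,0.5,26,112,59,0,1.2,-0.8,0.5,26,112,59,0,1.2,-0.8,0.5]

```text
time_s: 7.73
eef_pos: [624.7, -28.3, 75.0]
tcp_rot: [[0.909, 0.043, 0.415], [0.037, -0.999, 0.022], [0.416, -0.005, -0.909]]
ft_force: [-1.1, -1.3, -1.0]
opening: 58.6
grip_force: 33.3
```

```bash
python3 - <<'E'
from h import *
a=np.load('deck.npz'); s=arm.read_state(); R=np.array(s['tcp_rot']); tip=np.array(s['eef_pos'])-OFF*R[:,2]
print('tip in deck',(a['Rd'].T@(tip-a['D0'])).round(1))
print(dtip(a['D0']+a['Rd']@[61,0,2],a['Rt']))
c=cam('wrist'); W=cloud(c); save('w5.png',c['color'],1.5)
T=(W-s['eef_pos'])@R; # mouse nose in tool frame
M=(W-a['D0'])@a['Rd']; m=(abs(M[...,1])<50)&(M[...,2]>40)&(M[...,0]>62)&(T[...,0]>12); Q=M[m]; print('mouse nose x',np.percentile(Q[:,0],[98,100]),'y range',Q[:,1].min(),Q[:,1].max(),'zmin',np.percentile(Q[:,2],1),len(Q))
E
```

```text
tip in deck [57.6  3.7 58.5]
(array([ 4.2,  4. , 56.5]), array([-0.22,  0.42, -0.13]), 'dist', np.float64(57.0), 'ang', np.float64(0.5))
mouse nose x [107.68683067 108.34778476] y range -49.989747565069386 45.52703503909016 zmin 65.63192966896412 24985
```

View pics/w5.png

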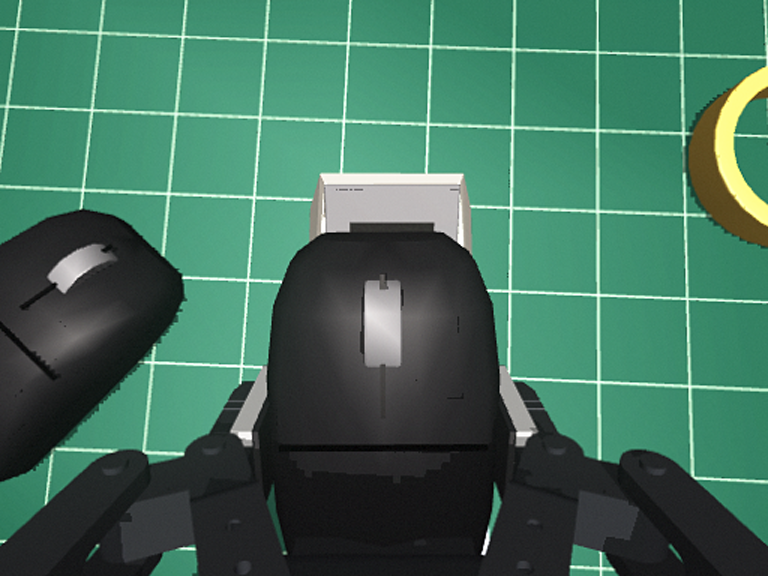

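The gripped mouse is squarely over the deck, nose up the slope at (382,240). Lowering it.

Emit:
jog_arm:
  plan: [3,4,20,-0.2,0.4,0,0.5,3,4,35,-0.2,0.4,0,0.5,3,4,45,-0.2,0.4,0,0.5,3,4,52,-0.2,0.4,0,0.5,3,4,56,-0.2,0.4,0,0.5,3,4,56,-0.2,0.4,0,0.5,3,4,56,-0.2,0.4,0,0.5]

```text
time_s: 8.37
eef_pos: [651.4, -32.3, 25.2]
tcp_rot: [[0.906, 0.04, 0.422], [0.036, -0.999, 0.018], [0.423, -0.001, -0.906]]
ft_force: [-0.6, -0.1, -1.1]
opening: 58.9
grip_force: 33.3
```

```bash
python3 - <<'E'
from h import *
a=np.load('deck.npz'); s=arm.read_state(); R=np.array(s['tcp_rot']); tip=np.array(s['eef_pos'])-OFF*R[:,2]
print('tip in deck',(a['Rd'].T@(tip-a['D0'])).round(1), (a['Rd'].T@R).round(3).tolist(),'F deck',(a['Rd'].T@s['ft_force']).round(1),s['time_s'])
E
```

```text
tip in deck [60.3 -1.2  2.2] [[1.0, -0.004, 0.0], [-0.004, -1.0, -0.0], [0.0, 0.0, -1.0]] F deck [-1.  -0.1 -0.8] 8.3667
```

Emit:
jog_arm:
  plan: [0,0,1,0,0,0,0.5,0,0,2,0,0,0,0.5,0,0,2,0,0,0,0.5,0,0,2,0,0,0,0.5]

```text
time_s: 8.7
eef_pos: [652.4, -32.6, 23.5]
tcp_rot: [[0.905, 0.04, 0.423], [0.035, -0.999, 0.018], [0.423, -0.001, -0.906]]
ft_force: [0.3, -0.5, -1.4]
opening: 58.9
grip_force: 33.3
```

Emit:
jog_arm:
  plan: [0,0,0,0,0,0,1,0,0,0,0,0,0,1,0,0,0,0,0,0,1,0,0,0,0,0,0,1,0,0,0,0,0,0,1,0,0,0,0,0,0,1,0,0,0,0,0,0,1,0,0,0,0,0,0,1]

```text
time_s: 9.37
eef_pos: [652.4, -32.5, 23.2]
tcp_rot: [[0.906, 0.04, 0.422], [0.035, -0.999, 0.018], [0.423, -0.001, -0.906]]
ft_force: [0.1, -0.3, 0.1]
opening: 85.4
grip_force: 0.0
```

Emit:
jog_arm:
  plan: [0,0,-10,0,0,0,1,0,0,-30,0,0,0,1,0,0,-60,0,0,0,1,0,0,-100,0,0,0,1,0,0,-130,0,0,0,1,0,0,-130,0,0,0,1,0,0,-130,0,0,0,1]

```text
time_s: 9.95
eef_pos: [598.1, -35.3, 143.8]
tcp_rot: [[0.904, 0.039, 0.426], [0.036, -0.999, 0.016], [0.427, 0.001, -0.904]]
ft_force: [0.3, -0.1, -0.6]
opening: 85.5
grip_force: 0.0
```

```bash
python3 - <<'E'
from h import *
a=np.load('deck.npz'); s=arm.read_state(); R=np.array(s['tcp_rot'])
c=cam('wrist'); W=cloud(c); save('w6.png',c['color'],1.2)
M=(W-a['D0'])@a['Rd']; T=(W-s['eef_pos'])@R
m=(abs(M[...,1])<40)&(M[...,2]>8)&(M[...,2]<45)&(M[...,0]>-8); Q=M[m]; print('x',Q[:,0].min(),Q[:,0].max(),'y',Q[:,1].min(),Q[:,1].max(),'z',Q[:,2].max(),len(Q), cv2.minAreaRect(Q[:,:2].astype(np.float32)))
print(s['eef_pos'],s['qpos'],s['time_s'])
# from scene: block/pens
w=cam('scene'); W=cloud(w); P=W[(abs(W[...,0]-491)<50)&(abs(W[...,1]+262)<90)&(W[...,2]>62)]
B=W[(abs(W[...,0]-491)<60)&(abs(W[...,1]+262)<90)&(abs(W[...,2]-55)<3)]; print('blocktop',cv2.minAreaRect(B[:,:2].astype(np.float32)))
k=cv2.kmeans(P[:,:2].astype(np.float32),3,None,(3,50,.1),5,cv2.KMEANS_PP_CENTERS)
for i in range(3):
    q=P[k[1][:,0]==i]; print(k[2][i].round(1),q[:,2].max().round(1),len(q))
print(delta([460,-240,290],down(-86)))
E
```

```text
x -3.9607442908992794 107.73770468928863 y -32.610488670934494 27.56581233047243 z 39.84735645658533 8938 ((51.8900032043457, -2.4819908142089844), (60.10904312133789, 111.65000915527344), 89.79261779785156)
[598.08882204 -35.29121909 143.7906599 ] [-0.2614579   0.2268587   1.97924736  0.2535946   0.52600267  1.07660682] 9.95
blocktop ((490.61590576171875, -262.671630859375), (138.40956115722656, 52.48977279663086), 80.06336975097656)
[ 484.2 -303.3] 124.5 59
[ 491.7 -257.9] 164.7 69
[ 500.5 -216.3] 148.5 33
(array([ -68.5,  199.4, -196.6]), array([  0.32, -25.01,  -1.72]), 'dist', np.float64(288.0), 'ang', np.float64(25.1))
```

View pics/w6.png

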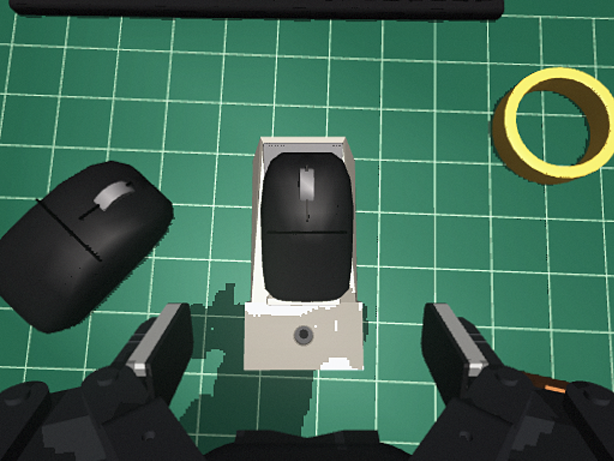

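The mouse is seated with its tail at the lip, (305,298), and its nose up the slope at (307,155); the hole is clear at (303,334). In the pen block the middle pen is tallest at z≈163 mm (the others are 148 and 124), with no clip, so it is the stylus. Moving above it.

```bash
python3 - <<'E'
from h import *
c=load('wrist'); I=c['color'].astype(int); W=cloud(c)
print('hole',ray(c,[303/1.2,334/1.2],30).round(1))
b=ray(c,[[244/1.2,370/1.2],[361/1.2,372/1.2],[364/1.2,305/1.2],[246/1.2,302/1.2]],30);print(b.round(1).tolist())
print(dtip([491.7,-259,230],down(-10)))
print(dtip([491.7,-259,230],down(-10)))
R=down(-10);s=arm.read_state();R0=np.array(s['tcp_rot']);r=Ro.from_matrix(R0.T@R).as_rotvec(degrees=True);d=R0.T@(np.array([491.7,-259,230])+40*R[:,2]-s['eef_pos'])
print((r*.5).round(1),(d*.5).round(1))
E
```

```text
hole [[551.4 -35.   30. ]]
[[523.5, 8.2, 30.0], [525.4, -79.5, 30.0], [574.9, -80.8, 30.0], [573.6, 9.7, 30.0]]
(array([-82.7, 219.8, -92.9]), array([ 16.9 , -21.07, -76.43]), 'dist', np.float64(253.0), 'ang', np.float64(81.1))
(array([-82.7, 219.8, -92.9]), array([ 16.9 , -21.07, -76.43]), 'dist', np.float64(253.0), 'ang', np.float64(81.1))
[  8.5 -10.5 -38.2] [-41.4 109.9 -46.5]
```

Emit:
jog_arm:
  plan: [-20,20,-50,2,-2,-7,1,-40,60,-85,4,-5,-13,1,-60,90,-93,6,-7,-20,1,-83,120,-93,8,-9.5,-27,1,-83,150,-93,9,-11.5,-35,1,-83,180,-93,10.5,-13,-42,1,-83,220,-93,12,-15,-49,1,-83,220,-93,13,-17,-57,1,-83,220,-93,15,-19,-64,1,-83,220,-93,16.9,-21,-71,1]

```text
time_s: 10.88
eef_pos: [491.3, -260.3, 187.8]
tcp_rot: [[0.347, 0.938, 0.02], [0.937, -0.347, 0.039], [0.044, 0.005, -0.999]]
ft_force: [-0.1, 0.4, -0.1]
opening: 85.4
grip_force: 0.0
```

```bash
python3 - <<'E'
from h import *
print(dtip([491.7,-259,230],down(-10)),arm.read_state()['qpos'])
E
```

```text
(array([ 1.5, -0. , -2.1]), array([  0.52,  -2.48, -10.32]), 'dist', np.float64(3.0), 'ang', np.float64(10.6)) [-0.64388672  0.30308085  1.61381391  0.04614374  1.23253969 -0.30469526]
```

Emit:
jog_arm:
  plan: [1.5,0,-2,0.3,-1.2,-5,1,1.5,0,-2,0.5,-2.5,-10.3,1,1.5,0,-2,0.5,-2.5,-10.3,1,1.5,0,-2,0.5,-2.5,-10.3,1]

```text
time_s: 11.22
eef_pos: [492.0, -257.1, 190.4]
tcp_rot: [[0.179, 0.984, 0.002], [0.984, -0.179, 0.001], [0.001, 0.002, -1.0]]
ft_force: [-0.3, 0.1, 1.3]
opening: 85.2
grip_force: 0.0
```

```bash
python3 - <<'E'
from h import *
s=arm.read_state(); c=cam('wrist'); W=cloud(c); save('w7.png',c['color'],1.2)
T=(W-s['eef_pos'])@np.array(s['tcp_rot'])
P=W[(abs(W[...,0]-491)<40)&(abs(W[...,1]+260)<22)&(W[...,2]>62)&(W[...,2]<170)]
for z in (70,85,100,115,130,145,158):
    q=P[abs(P[:,2]-z)<6]; print(z,len(q),q.mean(0).round(1) if len(q) else '',(np.ptp(q[:,:2],axis=0).round(1)) if len(q) else '')
print(P[:,2].max())
B=W[(abs(W[...,0]-491)<60)&(abs(W[...,1]+262)<90)&(abs(W[...,2]-55)<3)]; print('blocktop',cv2.minAreaRect(B[:,:2].astype(np.float32)))
print(s['eef_pos'],s['time_s'])
E
```

```text
70 51 [ 490.1 -260.6   70.1] [13.1  7. ]
85 51 [ 490.  -260.3   85.1] [13.7  6.5]
100 56 [ 490.4 -259.9  100.4] [11.9  6.2]
115 65 [ 490.1 -259.7  115.4] [12.1  6. ]
130 72 [ 489.8 -259.4  129.9] [12.5  5.5]
145 116 [ 489.6 -260.   145. ] [11.6  8.2]
158 210 [ 488.9 -262.4  158.6] [10.1 10.5]
163.0662019321222
blocktop ((489.8538818359375, -265.9888916015625), (139.7789764404297, 52.0755500793457), 79.67589569091797)
[ 491.99648352 -257.14868671  190.38271206] 11.2167
```

View pics/w7.png

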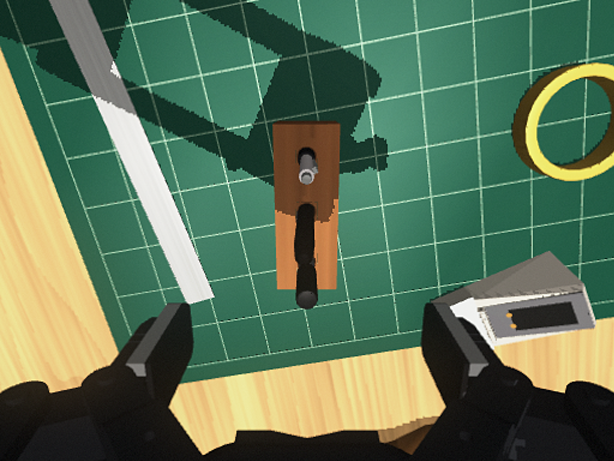

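The wrist view shows the pencil at (307,165) and the stylus in the middle hole, base near (305,215), rising towards (307,300). Its axis is near (490,−264.5) and its top at z≈161. Going down to it.

```bash
python3 - <<'E'
from h import *
print(dtip([489.8,-264.5,93.5],down(-10.3)))
E
```

```text
(array([ -7.4,  -1.2, 137.2]), array([ 0.16, -0.05, -0.06]), 'dist', np.float64(137.0), 'ang', np.float64(0.2))
```

Emit:
jog_arm:
  plan: [-7.5,-1,20,0,0,0,1,-7.5,-1,45,0,0,0,1,-7.5,-1,75,0,0,0,1,-7.5,-1,105,0,0,0,1,-7.5,-1,125,0,0,0,1,-7.5,-1,137,0,0,0,1,-7.5,-1,137,0,0,0,1,-7.5,-1,137,0,0,0,1]

```text
time_s: 11.93
eef_pos: [489.8, -265.2, 54.3]
tcp_rot: [[0.18, 0.984, 0.003], [0.984, -0.18, 0.0], [0.001, 0.003, -1.0]]
ft_force: [-0.1, 0.1, 0.6]
opening: 85.6
grip_force: 0.0
```

Emit:
jog_arm:
  plan: [0,0,0,0,0,0,0.5,0,0,0,0,0,0,0.3,0,0,0,0,0,0,0.1,0,0,0,0,0,0,0.05,0,0,0,0,0,0,0.05,0,0,0,0,0,0,0.05,0,0,0,0,0,0,0.05,0,0,0,0,0,0,0.05,0,0,0,0,0,0,0.05,0,0,0,0,0,0,0.05]
  squeeze: 40

```text
time_s: 12.77
eef_pos: [490.8, -265.5, 55.4]
tcp_rot: [[0.178, 0.984, 0.005], [0.984, -0.178, -0.002], [-0.001, 0.005, -1.0]]
ft_force: [0.4, 0.3, 3.5]
opening: 11.8
grip_force: 38.9
```

Emit:
jog_arm:
  plan: [0,0,0,0,0,0,0.05,0,0,0,0,0,0,0.05,0,0,0,0,0,0,0.05,0,0,0,0,0,0,0.05]

```text
time_s: 13.1
eef_pos: [490.9, -265.6, 55.3]
tcp_rot: [[0.178, 0.984, 0.005], [0.984, -0.178, -0.002], [-0.001, 0.005, -1.0]]
ft_force: [0.3, 0.4, 5.8]
opening: 12.2
grip_force: 39.0
```

Gripped at about 12–13 mm. Lifting it straight out.

Emit:
jog_arm:
  plan: [0,0,-10,0,0,0,0.05,0,0,-25,0,0,0,0.05,0,0,-45,0,0,0,0.05,0,0,-70,0,0,0,0.05,0,0,-100,0,0,0,0.05,0,0,-130,0,0,0,0.05,0,0,-130,0,0,0,0.05,0,0,-130,0,0,0,0.05]

```text
time_s: 13.77
eef_pos: [490.9, -265.8, 187.2]
tcp_rot: [[0.178, 0.984, 0.008], [0.984, -0.177, -0.004], [-0.002, 0.008, -1.0]]
ft_force: [0.0, 0.8, -1.0]
opening: 11.8
grip_force: 39.2
```

```bash
python3 - <<'E'
from h import *
s=arm.read_state(); print(s['opening'],s['grip_force'],s['eef_pos'])
# move so that TCP is above hole, nib ~ z 60 => TCP z 108
print(delta([550.8,-35.2,112],down(-10.3)))
E
```

```text
11.838572732597143 39.159579277038574 [ 490.93379602 -265.84303464  187.16725405]
(array([237.8,  17.4,  74.8]), array([0.48, 0.13, 0.08]), 'dist', np.float64(250.0), 'ang', np.float64(0.5))
```

Emit:
jog_arm:
  plan: [0,0,-35,0,0,0,0.05,30,3,-45,0,0,0,0.05,65,5,-45,0,0,0,0.05,100,8,-45,0.5,0,0,0.05,135,10,-20,0.5,0,0,0.05,170,12,10,0.5,0,0,0.05,205,15,35,0.5,0,0,0.05,230,17,60,0.5,0,0,0.05,238,17.5,75,0.5,0,0,0.05,238,17.5,75,0.5,0,0,0.05]

```text
time_s: 14.6
eef_pos: [545.3, -30.9, 105.0]
tcp_rot: [[0.174, 0.985, -0.014], [0.985, -0.174, 0.003], [0.0, -0.014, -1.0]]
ft_force: [-0.7, 0.2, 0.2]
opening: 12.2
grip_force: 39.2
```

Emit:
jog_arm:
  plan: [0,0,0,0,0,0,0.05,0,0,0,0,0,0,0.05,0,0,0,0,0,0,0.05]

```text
time_s: 14.85
eef_pos: [550.5, -35.4, 111.1]
tcp_rot: [[0.179, 0.984, -0.002], [0.984, -0.179, -0.001], [-0.001, -0.002, -1.0]]
ft_force: [-0.1, -0.1, -0.5]
opening: 11.6
grip_force: 39.2
```

```bash
python3 - <<'E'
from h import *
s=arm.read_state(); print(s['opening'],s['grip_force'],s['eef_pos'],s['ft_force'],s['time_s'])
ims=[]; H=np.array([550.9,-35.2,30.])
R=np.array(s['tcp_rot']); nib=np.array(s['eef_pos'])-0; nib[2]-=48; top=nib+[0,0,154]
for n in ('wrist','scene','side'):
    c=cam(n); im=c['color'].copy(); a,h=proj(c,[nib,H]); print(n,a.round(1),h.round(1),'top',proj(c,top).round(1))
    cu,cv=((a+h)/2).astype(int); r=48 if n!='wrist' else 100; cu=min(max(cu,r),511-r);cv=min(max(cv,r),383-r)
    k=im[cv-r:cv+r,cu-r:cu+r]; ims.append(cv2.resize(k[...,::-1],(264,264),interpolation=2)); print('crop origin',cu-r,cv-r,'scale',264/(2*r))
cv2.imwrite('pics/c8.png',cv2.resize(np.hstack(ims),None,fx=1,fy=1))
W=cloud(load('wrist')); P=W[(np.hypot(W[...,0]-nib[0],W[...,1]-nib[1])<20)&(W[...,2]>45)&(W[...,2]<140)]
for z in range(50,140,8):
    q=P[abs(P[:,2]-z)<4]
    if len(q): print(z,len(q),q.mean(0).round(1),np.ptp(q[:,0]).round(1))
E
```

```text
11.57609212657617 39.169644713401794 [550.53511876 -35.44529144 111.12938873] [-0.0815691  -0.0683442  -0.52489444] 14.85
wrist [256.1 196.3] [256.5 182.8] top [[255.8 373.8]]
crop origin 156 89 scale 1.32
scene [256.2 194.7] [256.2 199.9] top [[256.4 167.7]]
crop origin 208 149 scale 2.75
side [258.  178.8] [258.3 187.2] top [[257.2 136.7]]
crop origin 210 134 scale 2.75
66 12 [550.3 -34.5  66. ] 3.6
74 15 [550.3 -33.1  74.9] 5.4
82 19 [550.9 -32.2  82.4] 7.0
90 30 [551.2 -30.9  90.4] 8.8
98 83 [550.7 -30.7  98.4] 12.6
106 101 [551.  -30.7 106.2] 12.5
114 116 [550.6 -30.8 114.2] 13.5
122 130 [550.5 -30.7 122.2] 13.7
130 148 [550.6 -30.6 130. ] 13.6
138 125 [551.  -30.3 137. ] 12.5
```

View pics/c8.png

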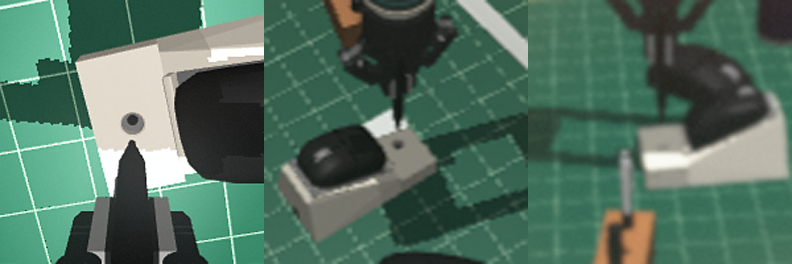

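The stylus hangs vertically, nib at crop (132,145) just off the hole at (132,123), both centred in wrist column 256. The lateral error is about 1 mm. Lowering it into the hole.

Emit:
jog_arm:
  plan: [1,0,8,0,0,0,0.05,1,0,16,0,0,0,0.05,1,0,24,0,0,0,0.05,1,0,30,0,0,0,0.05,1,0,34,0,0,0,0.05,1,0,37,0,0,0,0.05,1,0,39,0,0,0,0.05,1,0,39,0,0,0,0.05,1,0,39,0,0,0,0.05]

```text
time_s: 15.75
eef_pos: [549.9, -33.1, 71.0]
tcp_rot: [[0.177, 0.984, -0.004], [0.984, -0.177, 0.0], [-0.001, -0.004, -1.0]]
ft_force: [0.5, -0.3, -0.6]
opening: 11.8
grip_force: 39.2
```

Emit:
jog_arm:
  plan: [0,0,0.5,0,0,0,0.05,0,0,1,0,0,0,0.05,0,0,1.5,0,0,0,0.05,0,0,2,0,0,0,0.05,0,0,2.5,0,0,0,0.05,0,0,3,0,0,0,0.05,0,0,3,0,0,0,0.05,0,0,3,0,0,0,0.05]

```text
time_s: 16.42
eef_pos: [549.9, -33.2, 68.1]
tcp_rot: [[0.178, 0.984, -0.004], [0.984, -0.178, 0.0], [-0.001, -0.004, -1.0]]
ft_force: [-0.3, 0.4, 1.9]
opening: 12.2
grip_force: 39.3
```

```bash
python3 - <<'E'
from h import *
for i in range(3):
    s=arm.read_state(); print(s['eef_pos'],s['ft_force'],s['grip_force'],s['time_s']); c=cam('wrist')
save('w9.png',c['color'][140:290,180:340],3)
E
```

```text
[549.88466108 -33.18418379  68.09453048] [-0.33930122  0.35433284  1.88243993] 39.306360483169556 16.4167
[549.87240185 -33.18370512  68.08958214] [-0.1029525   1.12118925  0.94151864] 39.30645704269409 16.4667
[549.89274238 -33.17731497  68.1059221 ] [-0.6097491   0.45251778  1.4276044 ] 39.30709719657898 16.5167
```

Emit:
jog_arm:
  plan: [-0.8,0,0.5,0,0,0,0.05,-0.8,0,1,0,0,0,0.05,-0.8,0,1.5,0,0,0,0.05,-0.8,0,2,0,0,0,0.05,-0.8,0,2.5,0,0,0,0.05,-0.8,0,3,0,0,0,0.05,-0.8,0,3,0,0,0,0.05,-0.8,0,3,0,0,0,0.05]

```text
time_s: 17.23
eef_pos: [549.8, -33.9, 65.1]
tcp_rot: [[0.178, 0.984, -0.004], [0.984, -0.178, 0.0], [-0.001, -0.004, -1.0]]
ft_force: [0.2, 1.7, 3.3]
opening: 12.0
grip_force: 39.4
```

```bash
python3 - <<'E'
from h import *
for i in range(4):
    s=arm.read_state(); print(np.round(s['eef_pos'],1),np.round(s['ft_force'],1)); c=cam('wrist')
E
```

```text
[549.8 -33.9  65.1] [0.2 1.7 3.3]
[549.8 -33.9  65.1] [0.5 0.4 3. ]
[549.8 -34.   65.1] [-0.2  0.4  3.4]
[549.7 -33.9  65.1] [0.6 2.1 3.3]
```

The force follows the spring: 3.3 N is about 3 mm of travel. Another 2 mm or so to the stop.

Emit:
jog_arm:
  plan: [0,0,0.4,0,0,0,0.05,0,0,0.8,0,0,0,0.05,0,0,1.2,0,0,0,0.05,0,0,1.6,0,0,0,0.05,0,0,2,0,0,0,0.05,0,0,2,0,0,0,0.05,0,0,2,0,0,0,0.05]

```text
time_s: 18.02
eef_pos: [549.8, -34.0, 63.2]
tcp_rot: [[0.178, 0.984, -0.004], [0.984, -0.178, 0.0], [-0.001, -0.004, -1.0]]
ft_force: [-0.2, 2.7, 4.9]
opening: 11.8
grip_force: 39.9
```

```bash
python3 - <<'E'
from h import *
for i in range(4):
    s=arm.read_state(); print(np.round(s['eef_pos'],1),np.round(s['ft_force'],1)); c=cam('wrist')
E
```

```text
[549.8 -34.   63.2] [-0.2  2.7  4.9]
[549.8 -34.   63.2] [-0.5  1.3  5.8]
[549.8 -34.   63.3] [0.4 1.3 5.2]
[549.8 -34.   63.2] [0.3 1.5 5.6]
```

Emit:
jog_arm:
  plan: [0,0,0.3,0,0,0,0.05,0,0,0.6,0,0,0,0.05,0,0,0.6,0,0,0,0.05,0,0,0.6,0,0,0,0.05]

```text
time_s: 18.55
eef_pos: [550.0, -34.0, 63.0]
tcp_rot: [[0.178, 0.984, -0.003], [0.984, -0.178, -0.0], [-0.001, -0.003, -1.0]]
ft_force: [-1.5, 1.0, 8.4]
opening: 11.8
grip_force: 40.2
```

```bash
python3 - <<'E'
from h import *
for i in range(3):
    s=arm.read_state(); print(np.round(s['eef_pos'],1),np.round(s['ft_force'],1)); c=cam('wrist')
a=np.load('deck.npz'); W=cloud(c); M=(W-a['D0'])@a['Rd']
c=cam('scene'); W=cloud(c); M=(W-a['D0'])@a['Rd']; Q=M[(abs(M[...,1])<40)&(M[...,2]>10)&(M[...,2]<45)&(M[...,0]>20)&(M[...,0]<130)]; print('nose',np.percentile(Q[:,0],99.5),'zmax',Q[:,2].max())
save('f.png',c['color'][120:280,180:340],3)
E
```

```text
[550. -34.  63.] [-1.5  1.   8.4]
[550. -34.  63.] [-0.4  1.1  8.2]
[550. -34.  63.] [-0.7  0.8  9.1]
nose 109.61795521171184 zmax 39.76241340104788
```

View pics/f.png

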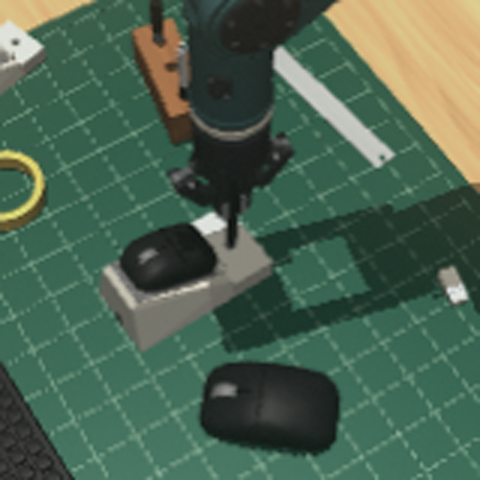

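The force stiffened to 8.5 N over 0.2 mm, so the button is at its stop. The mouse is seated at (168,258) and the stylus is in the hole at (233,240).

```bash
python3 -c "
from cell import arm; print(arm.hand_in())"
```

```text
the job is handed in; nothing more can be done
None
```

I handed the job in at about 18.7 s: the mouse is seated in its cradle nose up and let go, and the gripped stylus is holding the pairing button at its stop with about 8.5 N. On the first grasp try the fingers pressed on the mouse's top with about 14 N, because the gripper proved 40 mm shorter than its reported TCP; I backed off and corrected for it.

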